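# Set up an amplifier board for an inspection picture

## Robot

A 7-joint arm with a two-finger parallel gripper is mounted at the origin on the work surface. World frame = base frame: x ahead of the robot, y to its left, z up, the work surface at z = 0. Lengths are in m, angles in degrees, forces in N, time in s.
With the tool pointing down it reaches from about 0.35 to 0.9 m from the base axis. Payload 8.1 kg.
Tool frame: the origin (TCP) lies at the very end of the fingers, on their centre line; the grasp point (between the pads) lies 19 mm behind it; z points along the fingers, y is the line along which they close (so a half turn about z gives the same grasp; the last joint's range is limited). The gripper opens to 92 mm and grips with 3 to 60 N. Pads are 19 mm wide; open, the fingers measure 130 mm over their backs; the gripper's body (75 mm by 190 mm) begins 47 mm behind the grasp point.
Start: joints at [-77.498, 24.895, 1.432, 90.138, -0.665, 64.973, -4.303], TCP at [0.197, 0.593, 0.227] pointing down, gripper open.
Joint ranges: [-149.89, 149.89], [-25.12, 119.58], [-72.63, 75.52], [4.76, 147.25], [-75.54, 255.54], [6.69, 114.76], [-157.13, 157.13]. Speed limits (degrees/s): [127.2, 127.2, 172.46, 172.46, 180, 180, 180].

## Interface

Orientations are given as a 3x3 rotation matrix whose columns are the frame's x, y, z axes.
In Python, from cell import robot gives the robot as it stands.
- The arm moves only by the tool jog_arm, never from a script. Its argument "steps" is a list of rows, each a list of 7 numbers: the closure, from -1 (fully open) to 1 (shut), then the shift along the tool's x, y, z in cm, then the turn, a rotation vector about the tool's x, y, z in rad. A call has 1 to 5 rows; each row is the pose to reach, as a shift and turn from the pose commanded when the call began, along the tool's axes at that moment; what a row does not reach only later rows make up. A row lasts 1/8 s, in which the tool goes at most 62.5 mm and 10.7 degrees, less where a joint would pass 70% of its speed; a pose out of reach is approached as far as the arm can. A call with a gripper value outside its range is refused whole. The fingers move at their own pace and stop on an object; "force" is the grip in N (left out, the last holds). Time passes only in rows, so rows that repeat a pose let the fingers close. It gives the time, the measured TCP pose, the force, the opening and the grip force at its end, in the units of the state.
- robot.get_state(): the state, without advancing time (a new reading comes with each control period).
- robot.get_image(name): name is "scene" or "top"; returns (picture, depth): 420x560x3 uint8, red, green, blue; 420x560 float32, m along the optical axis (not along the pixel's ray), 0 where there is no reading.
- robot.calibration(name): a dict with "fx", "fy", "cx", "cy" (pixels), "rvec" (rotation vector, rad) and "tvec" (3), from world to camera coordinates, as OpenCV has them. Camera axes: x right, y down, z forward; pixel columns grow to the right and rows downward; lengths in m; the calibration is good to about 2 mm. A picture is of the moment at which its call begins. calibration takes no time and is no camera call.
- robot.close_job(): hands the job in; it is judged then, once.
The state is a dict: "t": time; "q": joint angles; "dq": joint speeds; "tau": joint torques, N m; "tool_pos": TCP position; "ee_rot": TCP orientation; "force": force on the tool from outside, world axes, zero at the start; "wrist_torque": the same for the moment, N m; "gripper_width": finger opening in m; "gripper_force": force on a finger pad.
Only numpy, scipy, OpenCV 4.12 (cv2) and the standard library are available. Lean on these libraries where they do the work, as an engineer would, in place of code of your own. Each camera call takes 0.05 s, during which the arm holds its last target. There are 200 camera calls.

## Task

Take the aluminium straightedge off the folded-down inspection display and lay it flat on the bench, flush along the bare long edge of the amplifier board's base plate (the edge towards the robot) and about centred on it. Also raise the display by its front lip until it stands 65 degrees open from closed, and leave it there. Do not shift the board or the other things on the bench.

Things in the scene. Friction and masses are not known exactly. Their poses are not given: they have to be found in the camera images.
- case: grey base of the inspection display, 140 (x) x 200 (y) x 42 mm high, fixed to the bench; origin at the centre of its underside, z up, its front faces -x (roughly the robot). The display, 12 mm thick, is folded down on top of it (top at 54 mm) and hinged along the case's rear (+x) edge
- display (a joint): opening angle of the display in rad: 0 closed (flat), grows as the front lip rises, 1.134 is 65 degrees; range 0 to 1.9. The hinge is stiff: about 5 N at the lip moves it, and it stays where it is left
- display_lip (a point): middle of the lower front edge of the display's black lip. The lip is 190 mm wide (y) and 10 mm thick, and overhangs the case's front face by 30 mm, its underside 43 mm above the bench when closed; 170 mm from the hinge. It can be hooked from below with tilted fingers
- display_hinge (a point): middle of the hinge axis, 48 mm above the bench; the axis runs along the case's y
- rule: aluminium straightedge: a flat strip 60 mm wide (x), 170 mm long (y), 5 mm thick, with an upright grip fin along its middle, 10 mm thick (x), 170 mm long, its top 30 mm above the underside; same both ways round. Origin at the centre of the underside. It starts lying on the closed display. 0.2 kg
- rule_end_a (a point): middle of the underside of the straightedge at its -y end, 85 mm from its origin
- rule_end_b (a point): middle of the underside of the straightedge at its +y end, 85 mm from its origin
- board: amplifier board on an aluminium base plate 110 (x) x 170 (y) x 8 mm, loose, about 0.95 kg; origin at the centre of its underside. Transformer, capacitors and terminals up to 48 mm high stand on its rear part; the 50 mm strip along its -x edge is bare (tiny flat parts only). That bare long edge, 55 mm from the origin at -x and running along y, faces roughly towards the robot
- screwdriver: screwdriver lying on the bench, 160 mm long, 30 mm thick handle; bystander; origin at its underside
- wrench: flat steel spanner lying on the bench, 160 mm long; bystander; origin at its underside
- transformer: iron-cored transformer standing on the bench, 80 x 80 x 68 mm; bystander; origin at its underside
- meter: black hand-held meter lying on its back, 150 x 80 x 40 mm; bystander; origin at its underside
- bobbin: small pickup bobbin, 24 x 75 x 17 mm; bystander; origin at its underside
Mind the look-alikes: they are no part of the job. What is shaped like the rule but turquoise is not meant.

How it is judged (in metres and radians):
At the end, for the whole second after the job is handed in: Straightedge flat on the bench along the plate's bare long edge, no gap over 4 mm at either end, its middle within 30 mm of the edge's middle; display 65 degrees open within 5; all at rest; board shifted less than 25 mm, other things less than 30 mm (x of rule_end_a in the frame of board between -0.089 and -0.08 m and x of rule_end_b in the frame of board between -0.089 and -0.08 m and y of rule in the frame of board between -0.03 and 0.03 m and height (world z) of rule below 0.004 m and angle between rule's own z axis and vertical below 0.04 rad and linear speed of each of rule, board below 0.01 m/s and value of joint display between 1.044 and 1.224 rad and velocity of joint display between -0.03 and 0.03 rad/s); the robot touches nothing.
It fails at once if the amplifier board is shifted more than 25 mm (distance of board from where it was at the start of the episode above 0.025 m).
It fails at once if another thing on the bench is shifted more than 30 mm (distance of any of screwdriver, wrench, transformer, meter, bobbin from where it was at the start of the episode above 0.03 m).
It also fails if it takes over 59 s, if anything falls off the work surface, if the arm or the gripper's body presses on something with over 40 N, if the wrist force passes 120 N, or if a joint passes its speed limit or range.

## Working session

There is one attempt and no reset: what is moved stays moved. The work goes in short steps, Python scripts to look and compute and a tool call to move; the robot and the scene stay as the last step left them, time stands still between calls to the robot, and variables do not carry over. Pictures are saved under pics/ and viewed, at most 10 in all, crops included, and the job is handed in when it is done.

Besides the shell and the picture viewer there is one more tool, called by a JSON object that holds its "name" and its "arguments", one argument or row to a line. jog_arm: Moves the arm, as the interface text tells. Its arguments: {"type":"object","properties":{"steps":{"type":"array","items":{"type":"array","items":{"type":"number"}}},"force":{"type":"number"}},"required":["steps"]}

```bash
mkdir -p pics; cat > h.py <<'E'
import numpy as np, cv2
from cell import robot
def grab(n):
    im,d=robot.get_image(n); c=robot.calibration(n)
    R=cv2.Rodrigues(np.array(c["rvec"],float))[0]; t=np.array(c["tvec"],float).ravel()
    v,u=np.mgrid[:420,:560]
    P=np.stack([(u-c["cx"])/c["fx"]*d,(v-c["cy"])/c["fy"]*d,d],-1)
    W=(P-t)@R; W[d==0]=np.nan
    return im,d,W
def save(im,n): cv2.imwrite("pics/"+n,cv2.resize(im[:,:,::-1],(784,588)))
E
python3 - <<'E'
from h import *
for n in("top","scene"):
    im,d,W=grab(n); save(im,n+"0.png"); np.savez("pics/"+n+"0.npz",im=im,W=W)
s=robot.get_state(); print(s)
E
```

```text
{'t': 0.1, 'q': array([-77.49630989,  24.9309088 ,   1.42943302,  90.18338234,
        -0.66577223,  64.97341382,  -4.30026004]), 'dq': array([ 0.01905525, -0.16060791, -0.00558473, -0.06002095,  0.0995327 ,
       -0.04349534, -0.03346237]), 'tau': array([ 2.23492709e-03, -6.69124746e+01,  9.87619311e-01, -3.15144396e+01,
       -6.04665815e-02,  3.74653295e-02,  6.44841953e-05]), 'tool_pos': array([0.19698282, 0.59266656, 0.22604338]), 'ee_rot': array([[-9.48971155e-01,  3.15362696e-01, -3.43643640e-04],
       [ 3.15362868e-01,  9.48970210e-01, -1.34260945e-03],
       [-9.73013582e-05, -1.38247008e-03, -9.99999040e-01]]), 'force': array([ 0.56836276, -0.84529712,  0.40853599]), 'wrist_torque': array([ 0.00536207, -0.05217432, -0.00907611]), 'gripper_force': 0.0, 'gripper_width': 0.09204109982857318}
```

View pics/top0.png

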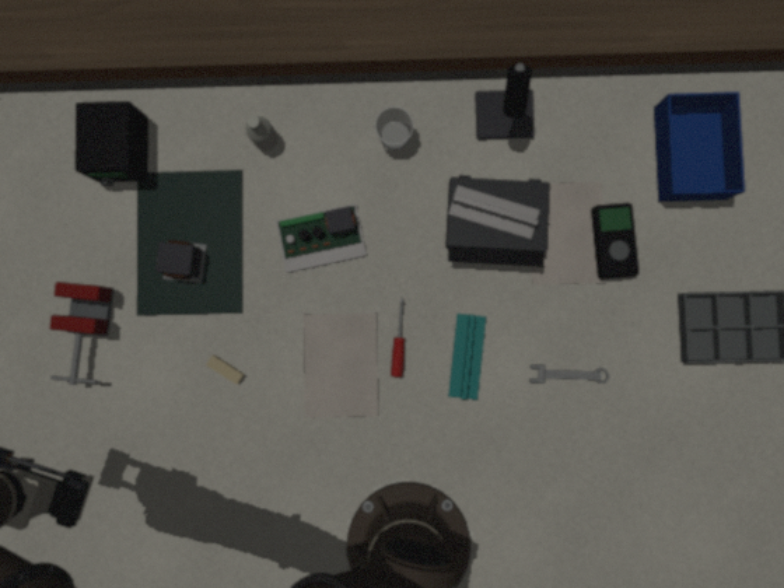

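View pics/scene0.png

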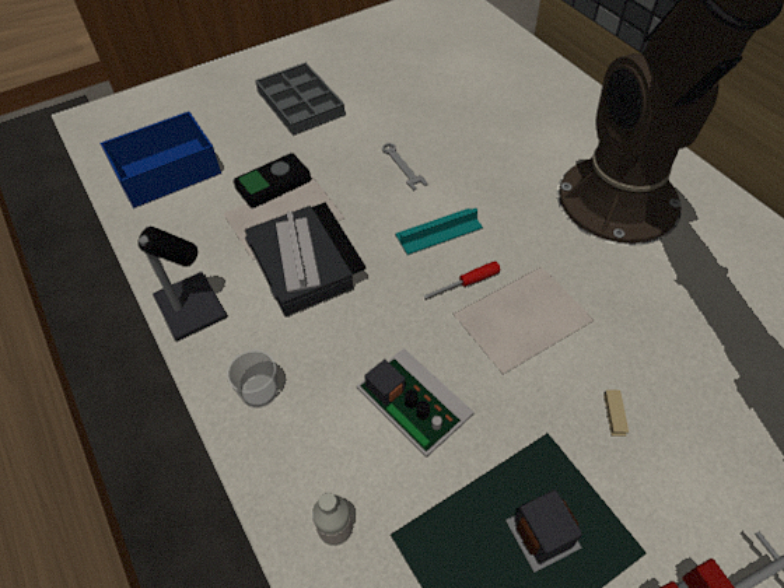

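The top view shows the rule on the display at viewed px (495,211), the case at (498,222), the board at (322,240) with its bare edge at the bottom, and the turquoise decoy at (467,357). The image's up direction is +x and left is +y.

```bash
cat > fit.py <<'E'
from h import *
def rect(W,m):
    p=W[m][:,:2].astype(np.float32); c,s,a=cv2.minAreaRect(p*1000); 
    return np.round(c,1),np.round(s,1),round(a,2),m.sum()
E
python3 - <<'E'
from fit import *
f=np.load("pics/top0.npz"); im,W=f["im"].astype(int),f["W"]
def box(u0,u1,v0,v1):
    m=np.zeros((420,560),bool); m[int(v0/1.4):int(v1/1.4),int(u0/1.4):int(u1/1.4)]=1; return m
z=W[...,2]; lum=im.mean(-1)
def clean(m): 
    n,l,s,_=cv2.connectedComponentsWithStats(m.astype(np.uint8),connectivity=4)
    return l==1+np.argmax(s[1:,4])
b=box(440,560,170,275)
m=clean(b&(z>.045)); print("case",rect(W,m), np.nanmedian(z[m]))
r=clean(b&(z>.04)&(lum>80)); print("rule",rect(W,r))
fin=clean(b&(z>.07)); print("fin",rect(W,fin),np.median(z[fin]))
bb=box(265,380,195,285)
m=clean(bb&(z>.005)); print("board",rect(W,m))
bare=clean(m&(z<.016)&(im.max(-1)-im.min(-1)<25)&(lum>90)); print("bare",rect(W,bare),np.median(z[bare]))
bench=box(300,380,320,400); print("bench z",np.nanmedian(z[bench]),np.nanstd(z[bench]))
for n,mm in(("rule",r),("bare",bare)): print(n,np.round(cv2.boxPoints(cv2.minAreaRect((W[mm][:,:2]*1000).astype(np.float32)))))
print(robot.calibration("top"))
# second camera
f=np.load("pics/scene0.npz"); im2,W2=f["im"].astype(int),f["W"]; z=W2[...,2]
x,y=W2[...,0],W2[...,1]; l2=im2.mean(-1)
m=(z>.004)&(z<.016)&(x>.45)&(x<.8)&(y>.05)&(y<.4)&(im2.max(-1)-im2.min(-1)<25)&(l2>90); m=clean(m); print("bare2",rect(W2,m))
m=(z>.045)&(x>.45)&(x<.85)&(y>-.4)&(y<.0)&(l2>80); m=clean(m); print("rule2",rect(W2,m))
E
```

```text
case (array([ 641.6, -193.6]), array([200.6, 175.9]), 85.42, np.int64(4339)) 0.054757779223485195
rule (array([ 668.3, -188.3]), array([168.2,  35.8]), 71.69, np.int64(637))
fin (array([ 656.4, -185.1]), array([169.7,  11.5]), 71.56, np.int64(286)) 0.08295504773908939
board (array([620.7, 165.2]), array([112.3, 170.6]), 9.8, np.int64(2031))
bare (array([580. , 157.2]), array([ 27.6, 168.9]), 10.67, np.int64(437)) 0.00779976631716888
bench z 0.0006910164371279784 0.0028969511103685364
rule [[ 625. -263.]
 [ 659. -274.]
 [ 712. -114.]
 [ 678. -103.]]
bare [[551. 238.]
 [582.  72.]
 [609.  77.]
 [578. 243.]]
{'fx': 483.7190568802584, 'fy': 483.7190568802584, 'cx': 283.24822601124407, 'cy': 204.6485766367694, 'rvec': array([ 2.15422099, -2.20344128,  0.05673638]), 'tvec': array([0.02260629, 0.51426864, 1.35668253])}
bare2 (array([585.9, 158.7]), array([ 37.8, 171.3]), 12.76, np.int64(706))
rule2 (array([ 657.1, -190. ]), array([188.5,  61.1]), 71.61, np.int64(1129))
```

{"name": "jog_arm", "arguments": {
  "steps": [
    [-1, -68, -59.5, 2.5, 0, 0, 1.57],
    [-1, -68, -59.5, 2.5, 0, 0, 1.57],
    [-1, -68, -59.5, 2.5, 0, 0, 1.57],
    [-1, -68, -59.5, 2.5, 0, 0, 1.57],
    [-1, -68, -59.5, 2.5, 0, 0, 1.57]
  ],
  "force": 25
}}

```text
t: 0.72
tool_pos: [0.356, 0.3218, 0.218]
ee_rot: [[-0.302, 0.953, -0.0], [0.953, 0.302, 0.0], [0.0, 0.0, -1.0]]
force: [1.7, 0.5, -0.4]
gripper_width: 0.0923
gripper_force: 0.0
```

```bash
cat > d.py <<'E'
# usage: d.py x y z yaw_of_tool_y [tilt about tool y, deg, applied after]
import sys
from h import *
from scipy.spatial.transform import Rotation as Ro
x,y,z,yaw=map(float,sys.argv[1:5]); tilt=float(sys.argv[5]) if len(sys.argv)>5 else 0
s=robot.get_state(); R=np.array(s["ee_rot"])
a=np.radians(yaw); ty=np.array([np.cos(a),np.sin(a),0]); tz=np.array([0,0,-1.]); T=np.stack([np.cross(ty,tz),ty,tz],1)
T=T@Ro.from_euler("y",tilt,degrees=True).as_matrix()
print("t",s["t"],"pos",np.round(s["tool_pos"],4),"q",np.round(s["q"],0),"F",np.round(s["force"],1),"w",round(s["gripper_width"],4),round(s["gripper_force"],1))
print("shift cm",np.round(R.T@(np.array([x,y,z])-s["tool_pos"])*100,2),"turn",np.round(Ro.from_matrix(R.T@T).as_rotvec(),3))
E
python3 d.py .656 -.185 .2 -18.4
```

```text
t 0.725 pos [0.356  0.3218 0.218 ] q [-63.  12.  18. 112.  -4.  57. -26.] F [ 1.7  0.5 -0.4] w 0.0923 0.0
shift cm [-57.37  13.33   1.79] turn [-0.    -0.     0.627]
```

{"name": "jog_arm", "arguments": {
  "steps": [
    [-1, -57.4, 13.3, 1.8, 0, 0, 0.627],
    [-1, -57.4, 13.3, 1.8, 0, 0, 0.627],
    [-1, -57.4, 13.3, 1.8, 0, 0, 0.627],
    [-1, -57.4, 13.3, 1.8, 0, 0, 0.627],
    [-1, -57.4, 13.3, 1.8, 0, 0, 0.627]
  ]
}}

```text
t: 1.35
tool_pos: [0.5165, 0.0544, 0.2084]
ee_rot: [[0.31, 0.951, 0.0], [0.951, -0.31, 0.0], [0.0, -0.0, -1.0]]
force: [0.4, 1.6, -0.1]
gripper_width: 0.092
gripper_force: 0.0
```

```bash
python3 d.py .656 -.186 .16 -18.4
```

```text
t 1.35 pos [0.5165 0.0544 0.2084] q [-37.  17.  33. 108. -11.  58. -18.] F [ 0.4  1.6 -0.1] w 0.092 0.0
shift cm [-18.54  20.7    4.84] turn [-0.    -0.     0.006]
```

{"name": "jog_arm", "arguments": {
  "steps": [
    [-1, -18.5, 20.7, 4.8, 0, 0, 0],
    [-1, -18.5, 20.7, 4.8, 0, 0, 0],
    [-1, -18.5, 20.7, 4.8, 0, 0, 0],
    [-1, -18.5, 20.7, 4.8, 0, 0, 0],
    [-1, -18.5, 20.7, 4.8, 0, 0, 0]
  ]
}}

```text
t: 1.98
tool_pos: [0.6556, -0.188, 0.1592]
ee_rot: [[0.312, 0.95, -0.001], [0.95, -0.312, -0.001], [-0.002, -0.001, -1.0]]
force: [-0.5, -0.9, 0.5]
gripper_width: 0.0918
gripper_force: 0.0
```

```bash
python3 d.py .656 -.186 .063 -18.4; python3 - <<'E'
from h import *
im,d,W=grab("scene"); c=im[110:290,110:290]; cv2.imwrite("pics/s1.png",cv2.resize(c[:,:,::-1],(600,600)))
# board edge: average several top frames, line fit of bare edge
E0=[]
for k in range(6):
    im,d,W=grab("top"); z=W[...,2].copy(); z[d==0]=0
    E0.append((im.astype(float),W))
im=np.mean([e[0] for e in E0],0); W=np.nanmean([e[1] for e in E0],0)
np.savez("pics/top1.npz",im=im,W=W)
# plane at z=.008 projection of each pixel ray
c=robot.calibration("top"); R=cv2.Rodrigues(c["rvec"])[0]; C=-R.T@np.ravel(c["tvec"])
v,u=np.mgrid[:420,:560]; D=np.stack([(u-c["cx"])/c["fx"],(v-c["cy"])/c["fy"],np.ones(u.shape)],-1)@R
P=C+D*((.008-C[2])/D[...,2])[...,None]
lum=im.mean(-1)
# per-column edge: luminance along v around the bottom edge
for uu in range(205,262,6): print(uu,np.round(lum[176:200,uu]).astype(int), np.round(W[176:200,uu,2]*1000).astype(int))
np.savez("pics/P.npz",P=P)
E
```

```text
t 1.975 pos [ 0.6556 -0.188   0.1592] q [ -8.  36.  32.  88. -20.  62.  10.] F [-0.5 -0.9  0.5] w 0.0918 0.0
shift cm [ 0.22 -0.02  9.62] turn [-0.001  0.002  0.003]
205 [ 45  45  50  55  52  47  47  58  89 120 131 134 135 136 137 136 136 131
 121 127 131 131 129 130] [ 7  9 10  9 10 10 10  9  7  5  6  5  8  7  6  7  6  5  5  0 -1  0 -1 -1]
211 [ 45  45  46  45  44  48  60  93 122 133 136 138 137 136 137 137 129 109
 121 131 134 133 133 129] [ 9  7  8  8  8 12  8  8  8  8  8  8  6  6  8  6  8  0 -1  3 -1 -1 -1 -1]
217 [ 55  60  49  44  47  74 115 133 137 137 138 137 138 138 134 117 100 119
 129 132 132 132 133 135] [12 13  9  9 11  9  6  6  7  5  8  5  8  5  7  5 -1 -1  0 -1 -1  1 -2  1]
223 [ 54  49  46  54  83 120 135 137 138 139 137 138 139 133 112 104 123 131
 132 133 133 134 134 133] [14 10  8  9  7  6  7  8  8  8  8  9  7  7  9 -1  0  0 -1  0 -2  0  1 -2]
229 [ 47  46  60  94 125 137 139 138 138 137 138 137 130 112 124 133 133 132
 131 132 134 136 136 137] [ 6  9  8  6  7  8  5  6  7  6  7  9  8  0 -4  1 -1 -2  0 -1  0 -1 -1  0]
235 [ 47  62  98 128 138 140 138 138 138 138 136 125 108 122 133 135 136 136
 133 133 133 135 135 136] [10 10  5  6  7  6  7  9  8  7  8  5  2 -3 -1  0  0 -1  0  1 -1  1  0 -1]
241 [ 74 118 136 140 138 138 138 137 137 132 113 100 122 132 133 134 134 134
 134 134 133 133 134 136] [ 8 10  9  8  7  6  8  8  6  8  8 -1  1  0  1 -2 -1  1  1 -2 -2 -1  0 -2]
247 [120 135 139 138 138 137 137 136 130 114 121 130 132 133 134 134 134 132
 133 134 136 136 136 135] [ 7  7  6  8  7  7  8  8  6  4  0 -2  0  0 -3  2 -2  0 -1  1 -2 -1 -1 -2]
253 [137 138 137 136 135 136 135 126 109 122 133 136 135 136 136 135 133 132
 133 133 132 133 133 131] [ 8  5  8  8  7  8  9  8 -2  0 -1 -1  0 -1  1 -1 -1  0 -4  0 -2 -1 -1 -1]
259 [132 132 133 134 134 130 115 102 122 133 135 135 135 135 134 134 133 133
 134 133 133 134 136 136] [ 8  8  8  7  6  9  9  0  0  0  0 -2  2  0 -1 -1 -1  0 -1  0  1  2 -2  0]
```

View pics/s1.png

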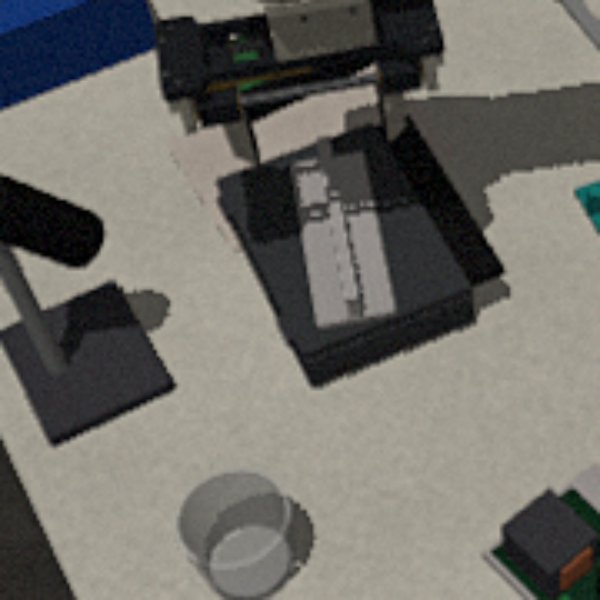

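The scene crop shows the open gripper at about (310,90) hovering in line over the rule at (345,240), which is undisturbed. The lamp is well clear, so I'll descend and grip.

{"name": "jog_arm", "arguments": {
  "steps": [
    [-1, 0.2, 0, 6, 0, 0, 0],
    [-1, 0.2, 0, 9.6, 0, 0, 0],
    [-1, 0.2, 0, 9.6, 0, 0, 0],
    [1, 0.2, 0, 9.6, 0, 0, 0],
    [1, 0.2, 0, 9.6, 0, 0, 0]
  ],
  "force": 30
}}

```text
t: 2.95
tool_pos: [0.6575, -0.1824, 0.0668]
ee_rot: [[0.309, 0.951, 0.003], [0.951, -0.309, -0.001], [0.0, 0.003, -1.0]]
force: [0.2, 0.3, 0.3]
gripper_width: 0.0763
gripper_force: 0.0
```

```bash
python3 d.py .656 -.186 .15 -18.4; python3 - <<'E'
from h import *
P=np.load("pics/P.npz")["P"]
uv=[(205,193.8),(211,192.3),(217,191),(223,190),(229,188.6),(235,187.3),(241,186.3),(247,185),(253,183.5),(259,182.3)]
q=np.array([P[int(v),u]*(1-v%1)+P[int(v)+1,u]*(v%1) for u,v in uv])[:,:2]
k=np.polyfit(q[:,1],q[:,0],1); print(k,"yaw",np.degrees(np.arctan(-k[0])),"res",np.round((q[:,0]-np.polyval(k,q[:,1]))*1000,1)); print("edge x at y=.155",np.polyval(k,.155))
E
```

```text
t 2.95 pos [ 0.6575 -0.1824  0.0668] q [ -7.  41.  29.  92. -24.  52.  13.] F [0.2 0.3 0.3] w 0.0763 0.0
shift cm [-0.38 -0.   -8.32] turn [ 0.003 -0.     0.007]
[-0.18588256  0.59586355] yaw 10.530103954043875 res [-0.4  0.3  0.4 -0.3  0.1  0.2 -0.5 -0.4  0.3  0.1]
edge x at y=.155 0.5670517535833974
```

{"name": "jog_arm", "arguments": {
  "steps": [
    [1, 0, 0, 0, 0, 0, 0],
    [1, 0, 0, 0, 0, 0, 0],
    [1, 0, 0, 0, 0, 0, 0],
    [1, 0, 0, 0, 0, 0, 0],
    [1, 0, 0, 0, 0, 0, 0]
  ]
}}

```text
t: 3.58
tool_pos: [0.6561, -0.1822, 0.0645]
ee_rot: [[0.309, 0.951, -0.0], [0.951, -0.309, 0.0], [0.0, -0.0, -1.0]]
force: [-0.4, 0.1, -0.2]
gripper_width: 0.0264
gripper_force: 0.0
```

{"name": "jog_arm", "arguments": {
  "steps": [
    [1, 0, 0, 0, 0, 0, 0],
    [1, 0, 0, 0, 0, 0, 0],
    [1, 0, 0, 0, 0, 0, 0],
    [1, 0, 0, 0, 0, 0, 0]
  ]
}}

```text
t: 4.08
tool_pos: [0.6563, -0.1822, 0.0645]
ee_rot: [[0.309, 0.951, 0.0], [0.951, -0.309, -0.0], [0.0, 0.0, -1.0]]
force: [1.7, -0.4, -0.9]
gripper_width: 0.01
gripper_force: 30.0
```

```bash
python3 d.py .64 -.17 .16 -18.4
```

```text
t 4.075 pos [ 0.6563 -0.1822  0.0645] q [ -7.  41.  29.  93. -24.  52.  13.] F [ 1.7 -0.4 -0.9] w 0.01 30.0
shift cm [ 0.66 -1.92 -9.55] turn [ 0.    -0.     0.007]
```

{"name": "jog_arm", "arguments": {
  "steps": [
    [1, 0, 0, -2, 0, 0, 0],
    [1, 0, 0, -6, 0, 0, 0],
    [1, 0, 0, -9.5, 0, 0, 0],
    [1, 0, 0, -9.5, 0, 0, 0]
  ]
}}

```text
t: 4.58
tool_pos: [0.6578, -0.1832, 0.1639]
ee_rot: [[0.31, 0.951, 0.006], [0.951, -0.31, -0.001], [0.001, 0.006, -1.0]]
force: [1.0, -0.8, -3.1]
gripper_width: 0.0097
gripper_force: 30.0
```

```bash
python3 d.py .528 .148 .16 10.5
```

```text
t 4.575 pos [ 0.6578 -0.1832  0.1639] q [ -9.  36.  32.  88. -20.  62.  10.] F [ 1.  -0.8 -3.1] w 0.0097 30.0
shift cm [ 27.47 -22.6    0.27] turn [ 0.006  0.001 -0.498]
```

{"name": "jog_arm", "arguments": {
  "steps": [
    [1, 27.5, -22.6, 0, 0, 0, -0.5],
    [1, 27.5, -22.6, 0, 0, 0, -0.5],
    [1, 27.5, -22.6, 0, 0, 0, -0.5],
    [1, 27.5, -22.6, 0, 0, 0, -0.5],
    [1, 27.5, -22.6, 0, 0, 0, -0.5]
  ]
}}

```text
t: 5.2
tool_pos: [0.5406, 0.1104, 0.1593]
ee_rot: [[-0.184, 0.983, -0.001], [0.983, 0.184, -0.0], [0.0, -0.001, -1.0]]
force: [0.7, 0.8, -2.5]
gripper_width: 0.0098
gripper_force: 30.0
```

```bash
python3 d.py .529 .150 .05 10.5
```

```text
t 5.2 pos [0.5406 0.1104 0.1593] q [-35.  23.  24. 107. -12.  53.   5.] F [ 0.7  0.8 -2.5] w 0.0098 30.0
shift cm [ 4.11 -0.4  10.93] turn [-0.001 -0.     0.002]
```

{"name": "jog_arm", "arguments": {
  "steps": [
    [1, 4.1, -0.4, 0, 0, 0, 0],
    [1, 4.1, -0.4, 5, 0, 0, 0],
    [1, 4.1, -0.4, 10.9, 0, 0, 0],
    [1, 4.1, -0.4, 10.9, 0, 0, 0],
    [1, 4.1, -0.4, 10.9, 0, 0, 0]
  ]
}}

```text
t: 5.82
tool_pos: [0.5315, 0.1481, 0.052]
ee_rot: [[-0.184, 0.983, 0.001], [0.983, 0.184, 0.0], [-0.0, 0.001, -1.0]]
force: [0.3, -0.4, -1.9]
gripper_width: 0.0098
gripper_force: 30.0
```

```bash
python3 d.py .529 .150 .0125 10.5; python3 - <<'E'
from h import *
im,d,W=grab("scene"); c=im[210:350,230:390]; cv2.imwrite("pics/s2.png",cv2.resize(c[:,:,::-1],(640,560),interpolation=cv2.INTER_CUBIC))
E
```

```text
t 5.825 pos [0.5315 0.1481 0.052 ] q [-36.  31.  20. 112. -16.  39.   5.] F [ 0.3 -0.4 -1.9] w 0.0098 30.0
shift cm [ 0.24 -0.22  3.95] turn [0.001 0.    0.001]
```

View pics/s2.png

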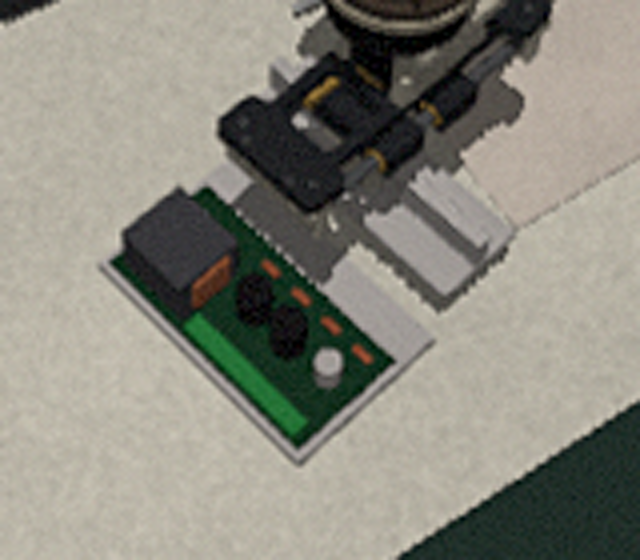

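The crop shows the rule held parallel to the bare edge (plate corner at about (432,342), rule end at about (440,305)), slightly above the bench. Next I lower it.

{"name": "jog_arm", "arguments": {
  "steps": [
    [1, 0.2, -0.3, 2, 0, 0, 0],
    [1, 0.2, -0.3, 3.8, 0, 0, 0],
    [1, 0.2, -0.3, 4.0, 0, 0, 0],
    [1, 0.2, -0.3, 4.1, 0, 0, 0],
    [1, 0.2, -0.3, 4.1, 0, 0, 0]
  ]
}}

```text
t: 6.5
tool_pos: [0.5277, 0.1497, 0.0104]
ee_rot: [[-0.184, 0.983, 0.001], [0.983, 0.184, 0.0], [0.0, 0.001, -1.0]]
force: [-2.8, -1.4, 4.7]
gripper_width: 0.0096
gripper_force: 30.0
```

{"name": "jog_arm", "arguments": {
  "steps": [
    [1, 0, 0.4, 0, 0, 0, 0],
    [1, 0, 0.7, 0, 0, 0, 0],
    [1, 0, 0.8, 0, 0, 0, 0],
    [1, 0, 0.9, 0, 0, 0, 0],
    [1, 0, 0.9, 0, 0, 0, 0]
  ]
}}

```text
t: 7.12
tool_pos: [0.5356, 0.1513, 0.0104]
ee_rot: [[-0.184, 0.983, -0.001], [0.983, 0.184, 0.0], [0.0, -0.001, -1.0]]
force: [-6.2, -1.0, 10.7]
gripper_width: 0.0097
gripper_force: 30.0
```

```bash
python3 d.py .529 .150 .0125 10.5
```

```text
t 7.125 pos [0.5356 0.1513 0.0104] q [-34.  35.  18. 113. -18.  35.   7.] F [-6.2 -1.  10.7] w 0.0097 30.0
shift cm [-0.   -0.67 -0.21] turn [-0.001 -0.     0.002]
```

{"name": "jog_arm", "arguments": {
  "steps": [
    [1, 0, 0.1, -0.05, 0, 0, 0],
    [1, 0, 0.2, -0.05, 0, 0, 0],
    [1, 0, 0.3, -0.05, 0, 0, 0],
    [1, 0, 0.3, -0.05, 0, 0, 0]
  ]
}}

```text
t: 7.62
tool_pos: [0.5377, 0.1517, 0.0104]
ee_rot: [[-0.184, 0.983, -0.003], [0.983, 0.184, -0.0], [0.0, -0.003, -1.0]]
force: [-9.1, -1.8, 11.2]
gripper_width: 0.0098
gripper_force: 30.0
```

```bash
python3 d.py .529 .150 .0125 10.5; python3 - <<'E'
from h import *
im,d,W=grab("scene"); c=im[210:330,240:400]; cv2.imwrite("pics/s3.png",cv2.resize(c[:,:,::-1],(800,600),interpolation=cv2.INTER_CUBIC))
E
```

```text
t 7.625 pos [0.5377 0.1517 0.0104] q [-34.  35.  18. 112. -18.  35.   7.] F [-9.1 -1.8 11.2] w 0.0098 30.0
shift cm [-0.   -0.89 -0.2 ] turn [-0.003 -0.     0.002]
```

View pics/s3.png

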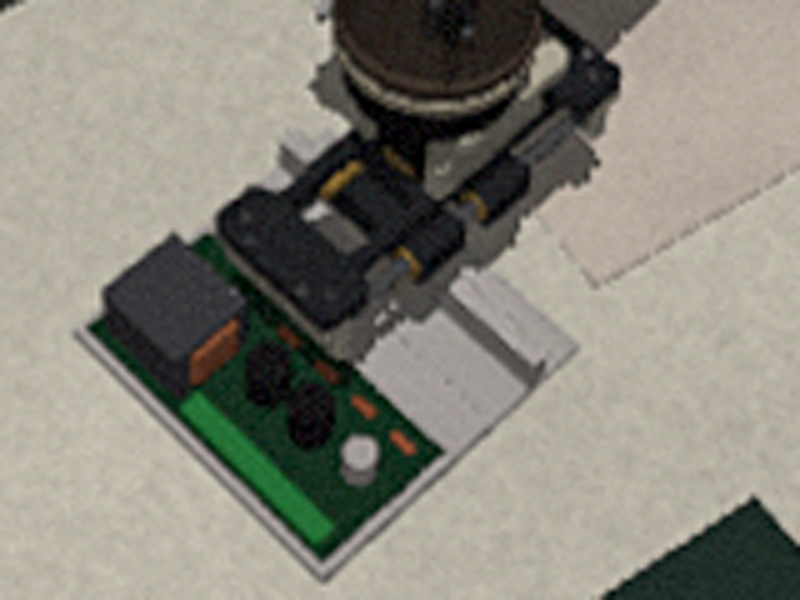

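{"name": "jog_arm", "arguments": {
  "steps": [
    [1, 0, 0.1, 0, 0, 0, 0],
    [1, 0, 0.25, 0, 0, 0, 0],
    [1, 0, 0.35, 0, 0, 0, 0],
    [1, 0, 0.35, -0.05, 0, 0, 0],
    [1, 0, 0.35, -0.1, 0, 0, 0]
  ]
}}

```text
t: 8.3
tool_pos: [0.5406, 0.1523, 0.0106]
ee_rot: [[-0.184, 0.983, -0.004], [0.983, 0.184, -0.001], [0.0, -0.004, -1.0]]
force: [-3.4, -0.3, -5.3]
gripper_width: 0.0096
gripper_force: 30.0
```

{"name": "jog_arm", "arguments": {
  "steps": [
    [0.5, 0, 0, 0, 0, 0, 0],
    [0.5, 0, 0, 0, 0, 0, 0],
    [0.5, 0, 0, 0, 0, 0, 0],
    [0.5, 0, 0, 0, 0, 0, 0]
  ]
}}

```text
t: 8.8
tool_pos: [0.543, 0.1527, 0.0112]
ee_rot: [[-0.184, 0.983, 0.001], [0.983, 0.184, 0.0], [0.0, 0.001, -1.0]]
force: [0.3, -0.1, 0.7]
gripper_width: 0.0228
gripper_force: 0.0
```

Released cleanly. I lift, then turn and tilt for the display.

{"name": "jog_arm", "arguments": {
  "steps": [
    [0.5, 0, 0, -3, 0, 0, 0],
    [0.5, 0, 0, -8, 0, 0, 0],
    [0.6, 0, 0, -15, 0, 0, 0],
    [0.9, 0, 0, -17, 0, 0, 0],
    [1, 0, 0, -17, 0, 0, 0]
  ]
}}

```text
t: 9.43
tool_pos: [0.5441, 0.1531, 0.1835]
ee_rot: [[-0.184, 0.983, 0.005], [0.983, 0.184, 0.002], [0.001, 0.005, -1.0]]
force: [-0.7, 0.3, -1.0]
gripper_width: 0.0028
gripper_force: 0.0
```

```bash
python3 d.py .48 -.18 .17 85.4; python3 d.py .48 -.18 .17 85.4 -40
```

```text
t 9.425 pos [0.5441 0.1531 0.1835] q [-40.  22.  25. 104. -11.  56.   1.] F [-0.7  0.3 -1. ] w 0.0028 0.0
shift cm [-31.55 -12.45   1.25] turn [ 0.005  0.002 -1.305]
t 9.425 pos [0.5441 0.1531 0.1835] q [-40.  22.  25. 104. -11.  56.   1.] F [-0.7  0.3 -1. ] w 0.0028 0.0
shift cm [-31.55 -12.45   1.25] turn [-0.45  -0.593 -1.25 ]
```

{"name": "jog_arm", "arguments": {
  "steps": [
    [1, -31.5, -12.5, 1, 0, 0, -1.3],
    [1, -31.5, -12.5, 1, 0, 0, -1.3],
    [1, -31.5, -12.5, 1, 0, 0, -1.3],
    [1, -31.5, -12.5, 1, 0, 0, -1.3],
    [1, -31.5, -12.5, 1, 0, 0, -1.3]
  ]
}}

```text
t: 10.05
tool_pos: [0.4854, -0.14, 0.1712]
ee_rot: [[-0.882, 0.471, -0.001], [0.471, 0.882, 0.0], [0.001, -0.0, -1.0]]
force: [1.1, -0.1, -0.2]
gripper_width: 0.0005
gripper_force: 0.0
```

```bash
python3 d.py .47 -.18 .16 85.4 -40
```

```text
t 10.05 pos [ 0.4854 -0.14    0.1712] q [ -5.  17.  19. 112.  -7.  52.  79.] F [ 1.1 -0.1 -0.2] w 0.0005 0.0
shift cm [-0.53 -4.25  1.12] turn [-0.143 -0.689 -0.393]
```

{"name": "jog_arm", "arguments": {
  "steps": [
    [1, -0.5, -4.2, 1.1, -0.14, -0.69, -0.39],
    [1, -0.5, -4.2, 1.1, -0.14, -0.69, -0.39],
    [1, -0.5, -4.2, 1.1, -0.14, -0.69, -0.39],
    [1, -0.5, -4.2, 1.1, -0.14, -0.69, -0.39],
    [1, -0.5, -4.2, 1.1, -0.14, -0.69, -0.39]
  ]
}}

```text
t: 10.68
tool_pos: [0.4728, -0.1711, 0.166]
ee_rot: [[-0.85, 0.156, 0.504], [0.166, 0.986, -0.026], [-0.501, 0.061, -0.863]]
force: [0.6, 0.3, -0.0]
gripper_width: 0.0004
gripper_force: 0.0
```

```bash
python3 d.py .51 -.183 .025 85.4 -40;python3 - <<'E'
from h import *
from fit import rect
L=[grab("top") for _ in range(4)]
im=np.mean([l[0] for l in L],0); W=np.nanmean([l[2] for l in L],0); z=W[...,2]
save(im.astype(np.uint8),"top2.png")
m=np.zeros((420,560),bool); m[125:195,310:400]=1
m&=(z>.045)&(z<.065); m=cv2.morphologyEx(m.astype(np.uint8),cv2.MORPH_OPEN,np.ones((3,3)))>0
n,l,s,_=cv2.connectedComponentsWithStats(m.astype(np.uint8)); m=l==1+np.argmax(s[1:,4])
print(rect(W,m),np.round(cv2.boxPoints(cv2.minAreaRect((W[m][:,:2]*1000).astype(np.float32)))))
E
```

```text
t 10.675 pos [ 0.4728 -0.1711  0.166 ] q [ 32.   7. -13. 135. -38.  11. 136.] F [ 0.6  0.3 -0. ] w 0.0004 0.0
shift cm [ 3.71 -1.45 14.07] turn [ 0.006 -0.17  -0.098]
(array([ 640.9, -193.7]), array([200.2, 174.3]), 85.3, np.int64(4368)) [[ 546. -286.]
 [ 719. -301.]
 [ 736. -101.]
 [ 562.  -87.]]
```

View pics/top2.png

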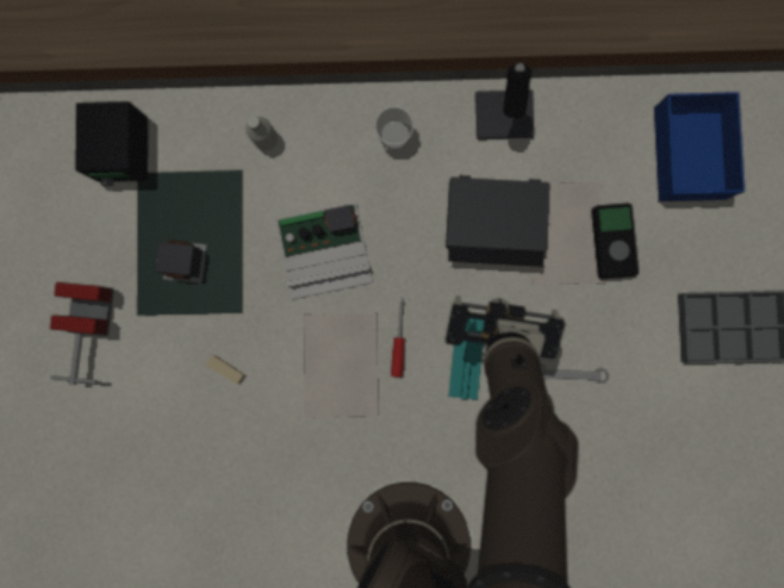

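The top view shows the rule seated along the board's bare edge at (328,270), the display clear, and its lip edge at about (497,262). The tilt is limited to about 30° by joint 6, which is enough for the hook.

```bash
python3 d.py .51 -.183 .07 85.4 -30
```

```text
t 10.875 pos [ 0.4735 -0.1727  0.1664] q [ 32.   7. -13. 135. -38.  11. 135.] F [-0.   0.1  0.2] w 0.0003 0.0
shift cm [ 1.55 -1.03 10.2 ] turn [ 0.013  0.004 -0.101]
```

{"name": "jog_arm", "arguments": {
  "steps": [
    [1, 1.5, -1, 10.2, 0.013, 0, -0.1],
    [1, 1.5, -1, 10.2, 0.013, 0, -0.1],
    [1, 1.5, -1, 10.2, 0.013, 0, -0.1],
    [1, 1.5, -1, 10.2, 0.013, 0, -0.1],
    [1, 1.5, -1, 10.2, 0.013, 0, -0.1]
  ]
}}

```text
t: 11.5
tool_pos: [0.5188, -0.1883, 0.103]
ee_rot: [[-0.885, 0.07, 0.461], [0.069, 0.997, -0.019], [-0.461, 0.015, -0.887]]
force: [0.0, 0.1, -0.6]
gripper_width: 0.0002
gripper_force: 0.0
```

```bash
python3 d.py .51 -.183 .021 85.4 -30
```

```text
t 11.5 pos [ 0.5188 -0.1883  0.103 ] q [ 26.  19.  -7. 131. -53.   7. 157.] F [ 0.   0.1 -0.6] w 0.0002 0.0
shift cm [4.6  0.35 6.86] turn [ 0.018 -0.044  0.002]
```

```bash
python3 d.py .50 -.183 .10 85.4 -15
```

```text
t 11.5 pos [ 0.5188 -0.1883  0.103 ] q [ 26.  19.  -7. 131. -53.   7. 157.] F [ 0.   0.1 -0.6] w 0.0002 0.0
shift cm [ 1.84  0.4  -0.61] turn [0.018 0.218 0.004]
```

{"name": "jog_arm", "arguments": {
  "steps": [
    [1, 1.8, 0.4, -0.6, 0.018, 0.22, 0],
    [1, 1.8, 0.4, -0.6, 0.018, 0.22, 0],
    [1, 1.8, 0.4, -0.6, 0.018, 0.22, 0],
    [1, 1.8, 0.4, -0.6, 0.018, 0.22, 0]
  ]
}}

```text
t: 12.0
tool_pos: [0.5023, -0.1822, 0.1009]
ee_rot: [[-0.963, 0.074, 0.258], [0.071, 0.997, -0.021], [-0.259, -0.002, -0.966]]
force: [0.5, -0.3, -0.6]
gripper_width: 0.0004
gripper_force: 0.0
```

```bash
python3 d.py .51 -.183 .017 85.4 -20
```

```text
t 12.0 pos [ 0.5023 -0.1822  0.1009] q [ -6.  20.  28. 126. -33.  25. 134.] F [ 0.5 -0.3 -0.6] w 0.0004 0.0
shift cm [ 1.42 -0.    8.3 ] turn [-0.    -0.087  0.007]
```

{"name": "jog_arm", "arguments": {
  "steps": [
    [1, 1, 0, 4, 0, -0.03, 0],
    [1, 1.4, 0, 8.3, 0, -0.06, 0],
    [1, 1.4, 0, 8.3, 0, -0.085, 0],
    [1, 1.4, 0, 8.3, 0, -0.085, 0],
    [1, 1.4, 0, 8.3, 0, -0.085, 0]
  ]
}}

```text
t: 12.62
tool_pos: [0.5107, -0.1865, 0.0218]
ee_rot: [[-0.941, 0.079, 0.329], [0.075, 0.997, -0.025], [-0.33, 0.001, -0.944]]
force: [0.0, 0.1, -1.2]
gripper_width: 0.0006
gripper_force: 0.0
```

```bash
python3 d.py .548 -.186 .017 85.4 -20
```

```text
t 12.625 pos [ 0.5107 -0.1865  0.0218] q [ 15.  28.   3. 130. -55.   7. 157.] F [ 0.   0.1 -1.2] w 0.0006 0.0
shift cm [-3.35  0.34  1.68] turn [ 0.001 -0.013  0.001]
```

```bash
python3 d.py .512 -.180 .022 71 -18
```

```text
t 12.625 pos [ 0.5107 -0.1865  0.0218] q [ 15.  28.   3. 130. -55.   7. 157.] F [ 0.   0.1 -1.2] w 0.0006 0.0
shift cm [-0.08  0.66  0.01] turn [0.082 0.022 0.239]
```

{"name": "jog_arm", "arguments": {
  "steps": [
    [1, 0, 0.7, 0, 0.08, 0.02, 0.24],
    [1, 0, 0.7, 0, 0.08, 0.02, 0.24],
    [1, 0, 0.7, 0, 0.08, 0.02, 0.24],
    [1, 0, 0.7, 0, 0.08, 0.02, 0.24]
  ]
}}

```text
t: 13.12
tool_pos: [0.5116, -0.1786, 0.0215]
ee_rot: [[-0.9, 0.321, 0.294], [0.305, 0.947, -0.098], [-0.31, 0.001, -0.951]]
force: [-0.6, -0.8, -1.3]
gripper_width: 0.0001
gripper_force: 0.0
```

```bash
python3 d.py .548 -.188 .017 71 -20
```

```text
t 13.125 pos [ 0.5116 -0.1786  0.0215] q [ -3.  29.  20. 131. -63.   9. 146.] F [-0.6 -0.8 -1.3] w 0.0001 0.0
shift cm [-3.43  0.28  1.59] turn [ 0.003 -0.034  0.004]
```

{"name": "jog_arm", "arguments": {
  "steps": [
    [1, -1.5, 0.2, 1, 0, 0, 0],
    [1, -2.7, 0.2, 1.3, 0, 0, 0],
    [1, -3.2, 0.2, 1.45, 0, 0, 0],
    [1, -3.2, 0.2, 1.45, 0, 0, 0]
  ]
}}

```text
t: 13.62
tool_pos: [0.5454, -0.1886, 0.017]
ee_rot: [[-0.899, 0.325, 0.293], [0.31, 0.946, -0.098], [-0.309, 0.002, -0.951]]
force: [0.2, 0.4, 0.1]
gripper_width: 0.0004
gripper_force: 0.0
```

```bash
python3 d.py .548 -.188 .017 71 -20; python3 - <<'E'
from h import *
im,d,W=grab("scene"); c=im[120:270,150:350]; cv2.imwrite("pics/s4.png",cv2.resize(c[:,:,::-1],(800,600),interpolation=cv2.INTER_CUBIC))
E
```

```text
t 13.625 pos [ 0.5454 -0.1886  0.017 ] q [ -5.  32.  24. 126. -61.  12. 143.] F [0.2 0.4 0.1] w 0.0004 0.0
shift cm [-0.22  0.14  0.07] turn [ 0.002 -0.035 -0.   ]
```

View pics/s4.png

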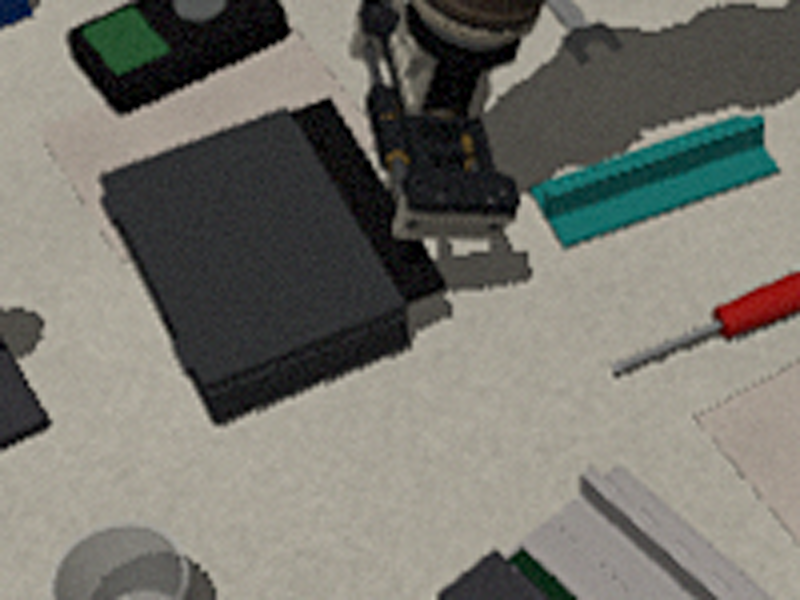

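The crop shows the gripper in front of the dark lip (about (400,220)), with the fingers low and no contact yet. Joint 6 now has room, so I add tilt and slide under.

{"name": "jog_arm", "arguments": {
  "steps": [
    [1, -0.3, 0, 0, 0, -0.05, 0],
    [1, -0.6, 0, 0, 0, -0.1, 0],
    [1, -0.8, 0, -0.1, 0, -0.13, 0],
    [1, -0.8, 0, -0.1, 0, -0.13, 0]
  ]
}}

```text
t: 14.18
tool_pos: [0.5504, -0.1873, 0.035]
ee_rot: [[-0.876, 0.323, 0.357], [0.3, 0.946, -0.12], [-0.377, 0.002, -0.926]]
force: [-35.8, 12.9, 3.6]
gripper_width: 0.0003
gripper_force: 16.3
```

```bash
python3 d.py .556 -.188 .017 71 -28
```

```text
t 14.175 pos [ 0.5504 -0.1873  0.035 ] q [ -3.  29.  19. 129. -75.   7. 157.] F [-35.8  12.9   3.6] w 0.0003 16.3
shift cm [0.17 0.11 1.87] turn [ 0.003 -0.103  0.001]
```

```bash
python3 d.py .545 -.1875 .018 71 -18
```

```text
t 14.175 pos [ 0.5504 -0.1873  0.035 ] q [ -3.  29.  19. 129. -75.   7. 157.] F [-35.8  12.9   3.6] w 0.0003 16.3
shift cm [ 1.11 -0.2   1.38] turn [0.002 0.072 0.002]
```

{"name": "jog_arm", "arguments": {
  "steps": [
    [1, 1.5, -0.1, 0.7, 0, 0.07, 0],
    [1, 1.5, -0.1, 1.4, 0, 0.09, 0],
    [1, 1.5, -0.1, 1.4, 0, 0.09, 0],
    [1, 1.5, -0.1, 1.4, 0, 0.09, 0]
  ]
}}

```text
t: 14.68
tool_pos: [0.5494, -0.1893, 0.0194]
ee_rot: [[-0.901, 0.325, 0.286], [0.31, 0.946, -0.1], [-0.303, -0.001, -0.953]]
force: [-14.2, 2.3, -4.1]
gripper_width: 0.0002
gripper_force: 7.4
```

```bash
python3 d.py .545 -.1875 .018 71 -18; python3 - <<'E'
from h import *
im,d,W=grab("top"); z=W[140:185,325:385,2]; print(np.round(np.nanmedian(z,1)*1000)[::3])
E
```

```text
t 14.675 pos [ 0.5494 -0.1893  0.0194] q [-12.  33.  33. 126. -67.  17. 149.] F [-14.2   2.3  -4.1] w 0.0002 7.4
shift cm [ 0.5   0.03 -0.01] turn [-0.001 -0.007  0.001]
[54. 54. 55. 56. 55. 55. 57. 57. 56. 56. 57. 57. 57. 57. 63.]
```

Contact with the lip is made. Now I raise along the arc at constant orientation.

{"name": "jog_arm", "arguments": {
  "steps": [
    [1, -0.3, 0, -0.7, 0, 0, 0],
    [1, -0.5, 0, -1.4, 0, 0, 0],
    [1, -0.8, 0, -2.1, 0, 0, 0],
    [1, -1.05, 0, -2.7, 0, 0, 0]
  ]
}}

```text
t: 15.22
tool_pos: [0.5521, -0.1896, 0.049]
ee_rot: [[-0.901, 0.325, 0.288], [0.31, 0.946, -0.099], [-0.304, 0.0, -0.953]]
force: [-10.3, 3.0, -2.7]
gripper_width: 0.0005
gripper_force: 5.5
```

```bash
cat > lid.py <<'E'
from h import *
# display angle from points on its top plane (ahead of gripper)
H=np.array([.7235,-.2001]); f=np.array([.997,-.080]); g=np.array([.080,.997])
def lid():
    for n in("top","scene"):
        im,d,W=grab(n); r=W[...,:2]-H; a=r@f; b=r@g; z=W[...,2]
        m=(abs(b)<90)&(a>-150)&(a<40)&(z>.058)&(np.hypot(a,z-.048)<.185)&(im.max(-1)<95)
        m=(abs(b)<.09)&(a>-.15)&(a<.0)&(z>.05)&(np.hypot(a,z-.048)<.155)&(abs(b-.0)>.0)
        if m.sum()<50: print(n,"few"); continue
        th=np.degrees(np.arctan2(z[m]-.048,-a[m])-np.arcsin(np.clip(.006/np.hypot(a[m],z[m]-.048),0,1)))
        h,e=np.histogram(th,np.arange(-5,110,2)); k=np.argsort(h)[::-1][:3]
        c=e[h.argmax()]+1; print(n,m.sum(),"peaks",e[k]+1,h[k],"med",round(np.median(th[abs(th-c)<5]),1))
E
python3 -c "from lid import *; lid()"; python3 d.py .5515 -.190 .048 71 -18
```

```text
top 3323 peaks [12 10 14] [1253  845  423] med 11.5
scene 3087 peaks [12 14 10] [1561  632  343] med 12.3
t 15.325 pos [ 0.5524 -0.1897  0.0494] q [-17.  32.  40. 125. -61.  22. 143.] F [-14.2   4.8   3. ] w 0.0007 6.3
shift cm [ 0.12 -0.06  0.11] turn [ 0.    -0.004  0.001]
```

{"name": "jog_arm", "arguments": {
  "steps": [
    [1, -0.65, 0.05, -1.1, 0, 0, 0],
    [1, -1.3, 0.15, -2.15, 0, 0, 0],
    [1, -2.2, 0.3, -3.3, 0, 0, 0],
    [1, -3.2, 0.45, -4.4, 0, 0, 0],
    [1, -4.3, 0.6, -5.4, 0, 0, 0]
  ]
}}

```text
t: 15.95
tool_pos: [0.5786, -0.192, 0.1146]
ee_rot: [[-0.9, 0.325, 0.29], [0.309, 0.946, -0.099], [-0.306, 0.001, -0.952]]
force: [-6.5, 3.3, -1.1]
gripper_width: 0.0003
gripper_force: 3.4
```

```bash
python3 -c "from lid import *; lid()"; python3 d.py .578 -.192 .113 71 -18
```

```text
top 2507 peaks [36 34 38] [1283  559  278] med 35.6
scene 2827 peaks [38 36 40] [1465  536  392] med 37.8
t 16.05 pos [ 0.5803 -0.1925  0.1158] q [-26.  30.  53. 119. -49.  32. 131.] F [-5.8  1.8  1.4] w 0.0007 2.6
shift cm [ 0.31 -0.03  0.19] turn [ 0.001 -0.     0.001]
```

{"name": "jog_arm", "arguments": {
  "steps": [
    [1, -0.8, 0.15, -0.6, 0, 0, 0],
    [1, -2.05, 0.4, -1.4, 0, 0, 0],
    [1, -3.35, 0.65, -2.1, 0, 0, 0],
    [1, -4.7, 0.95, -2.6, 0, 0, 0],
    [1, -4.7, 0.95, -2.6, 0, 0, 0]
  ]
}}

```text
t: 16.68
tool_pos: [0.6195, -0.1963, 0.1554]
ee_rot: [[-0.898, 0.326, 0.295], [0.309, 0.946, -0.101], [-0.312, 0.0, -0.95]]
force: [-0.0, 0.8, -1.2]
gripper_width: 0.0005
gripper_force: 0.1
```

```bash
python3 -c "from lid import *; lid()"; python3 d.py .616 -.195 .153 71 -18
```

```text
top 1268 peaks [56 54 58] [952 135 120] med 55.9
scene 2155 peaks [58 56 60] [1118  500  287] med 57.7
t 16.775 pos [ 0.6187 -0.1966  0.155 ] q [-28.  31.  57. 112. -45.  39. 125.] F [ 0.6 -0.4 -1.1] w 0.0007 0.0
shift cm [0.36 0.06 0.09] turn [-0.     0.002 -0.002]
```

{"name": "jog_arm", "arguments": {
  "steps": [
    [1, -0.8, 0.2, -0.25, 0, 0, 0],
    [1, -1.6, 0.35, -0.4, 0, 0, 0],
    [1, -2.2, 0.5, -0.55, 0, 0, 0],
    [1, -2.3, 0.5, -0.55, 0, 0, 0],
    [1, -2.3, 0.5, -0.55, 0, 0, 0]
  ]
}}

```text
t: 17.4
tool_pos: [0.639, -0.1981, 0.1671]
ee_rot: [[-0.898, 0.328, 0.293], [0.312, 0.945, -0.101], [-0.31, 0.001, -0.951]]
force: [-2.7, -1.0, 0.6]
gripper_width: 0.0002
gripper_force: 1.1
```

```bash
python3 -c "from lid import *; lid();lid()"; python3 d.py .60 -.19 .16 71 -18
```

```text
top 651 peaks [64 62 66] [528  91  15] med 63.6
scene 1765 peaks [66 64 68] [817 576 228] med 65.5
top 660 peaks [64 62 66] [526 100  17] med 63.6
scene 1765 peaks [66 64 68] [793 592 237] med 65.4
t 17.6 pos [ 0.6389 -0.1981  0.1671] q [-28.  32.  58. 109. -44.  42. 123.] F [-1.8 -0.1  0.5] w 0.0002 0.8
shift cm [ 3.96 -0.52 -0.55] turn [ 0.     0.001 -0.003]
```

The display stands at about 64.5°, so I retreat.

{"name": "jog_arm", "arguments": {
  "steps": [
    [1, 3, -0.8, 0, 0, 0, 0],
    [1, 7, -2, 0, 0, 0, 0],
    [1, 11, -3, -2, 0, 0, 0],
    [1, 13, -3, -4, 0, 0, 0],
    [1, 13, -3, -4, 0, 0, 0]
  ]
}}

```text
t: 18.23
tool_pos: [0.5, -0.1809, 0.1653]
ee_rot: [[-0.898, 0.328, 0.294], [0.313, 0.945, -0.098], [-0.31, 0.004, -0.951]]
force: [1.0, 0.6, -0.3]
gripper_width: 0.0003
gripper_force: 0.0
```

```bash
python3 d.py .6 -.19 .16 71 -18; python3 - <<'E'
from lid import *
lid()
from fit import rect
L=[grab("top") for _ in range(6)]
im=np.mean([l[0] for l in L],0); W=np.nanmean([l[2] for l in L],0); z=W[...,2]
print("fin",end=" ")
m=np.zeros((420,560),bool); m[170:215,195:272]=1; lum=im.mean(-1)
c=robot.calibration("top"); R=cv2.Rodrigues(c["rvec"])[0]; C=-R.T@np.ravel(c["tvec"])
m&=(z>.022)&(W[...,0]<.575); n,l,s,_=cv2.connectedComponentsWithStats(m.astype(np.uint8)); m=l==1+np.argmax(s[1:,4]); print(rect(W,m),np.round(cv2.boxPoints(cv2.minAreaRect((W[m][:,:2]*1000).astype(np.float32)))))
m=np.zeros((420,560),bool); m[140:215,190:275]=1; m&=(z>.003); n,l,s,_=cv2.connectedComponentsWithStats(m.astype(np.uint8)); m=l==1+np.argmax(s[1:,4]); print("board+rule",rect(W,m))
c=im[140:220,190:280].astype(np.uint8); cv2.imwrite("pics/t3.png",cv2.resize(c[:,:,::-1],(675,600),interpolation=cv2.INTER_CUBIC))
E
```

```text
t 18.225 pos [ 0.5    -0.1809  0.1653] q [-39.  19.  67. 127. -38.  32. 125.] F [ 1.   0.6 -0.3] w 0.0003 0.0
shift cm [-9.1   2.42  3.53] turn [ 0.003  0.001 -0.003]
top 917 peaks [64 62 66] [756 119  29] med 63.5
scene 1775 peaks [66 64 68] [835 564 228] med 65.4
fin (array([540.5, 149.6]), array([ 10.4, 169.3]), 10.6, np.int64(227)) [[520. 232.]
 [551.  65.]
 [561.  67.]
 [530. 234.]]
board+rule (array([594.6, 159.8]), array([170.5, 170.5]), 10.65, np.int64(3377))
```

View pics/t3.png

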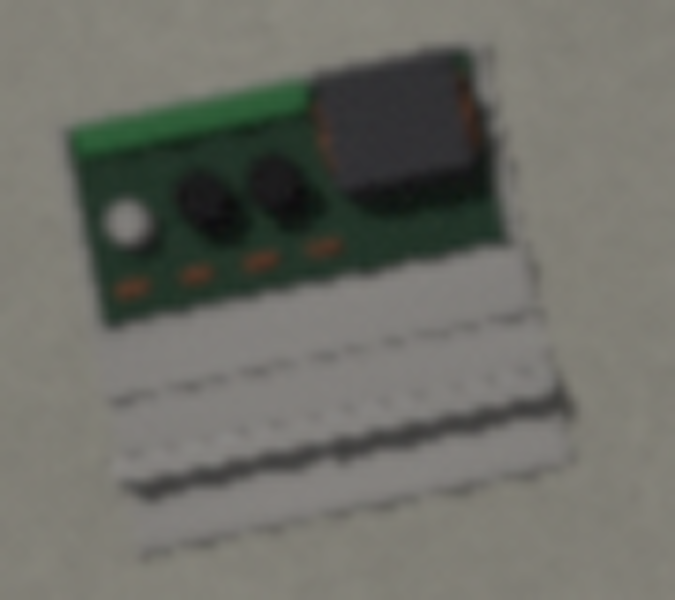

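The crop shows the rule flush against the plate along the whole seam, from (110,402) to (540,315). The combined outline measures 170.5 x 170.5 mm, against 170 x 170 expected. I'm handing the job in.

```bash
python3 -c "from cell import robot; print(robot.close_job())"
```

```text
the job is handed in; nothing more can be done
None
```

I handed the job in at about 18.5 s: the straightedge lies flat, flush and centred along the board's bare edge, and the display stands at about 64.5°. The board moved a few millimetres while I pressed the rule flush, the arm is clear of everything, and the judge's verdict was not shown to me.

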